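Change the guide rod in the sampler bracket

TASK

A short guide rod has been left in the upper bushing of the bracket: take it out and stand it, fully home and let go, in the empty socket of the rack where the other short rods are. Then take the long rod from the other rack and thread it from above through the upper bushing and on through the lower one, so that its foot shows below the lower bushing. Finish still holding it there, upright and still, with the knob about 2 cm clear above the upper bushing (do not let it hang on the bushing), and leave the other rods and everything else on the bench where they are.

Things in the scene. Friction and masses are not known exactly. Their poses are not given: they have to be found in the camera images.
- stray_rod: The short rod that has been left in the bracket: shank 62 mm long, 96 mm overall, about 80 g; plain steel shank 12 mm in diameter with a chamfered foot, under a round aluminium grip knob 28 mm in diameter and 34 mm tall. Origin: centre of the foot (lower end); z points up the shank to the knob. It hangs by its knob on the upper bushing (foot 78 mm above the bench), not reaching the lower bushing.
- long_rod: The long rod: shank 128 mm, 162 mm overall, about 130 g; plain steel shank 12 mm in diameter with a chamfered foot, under a round aluminium grip knob 28 mm in diameter and 34 mm tall. Origin: centre of the foot (lower end); z points up the shank to the knob. It is the only long one; it stands in one of the sockets of long_rack (knob from 143 to 177 mm above the bench).
- short_a: A short rod, same as stray_rod, standing in short_rack (knob from 77 to 111 mm above the bench). Leave it where it is.
- short_b: Another short rod, same as short_a, standing in short_rack. Leave it where it is.
- short_rack: The rack that holds the two other short rods and has one empty socket. Grey plastic, fixed, 56 mm (x) by 170 mm (y) by 50 mm high, three sockets in a row at y = -55, 0 and +55 mm, bore 15 mm, 35 mm deep: a rod standing home has its foot 15 mm above the bench. Origin: centre of its underside, z up.
- long_rack: The rack that holds the long rod and has two empty sockets; the same block as short_rack, and either may be the nearer one. Grey plastic, fixed, 56 mm (x) by 170 mm (y) by 50 mm high, three sockets in a row at y = -55, 0 and +55 mm, bore 15 mm, 35 mm deep: a rod standing home has its foot 15 mm above the bench. Origin: centre of its underside, z up.
- free_socket: The one empty socket of short_rack. Origin: centre of its mouth, level with the block's top, 50 mm above the bench; a seated short rod has its foot 35 mm below this point and the underside of its knob 27 mm above it.
- bracket: Fixed aluminium bracket. Origin: on the common vertical axis of its two brass bushings, at bench level; z up, x to the post. Base plate 125 x 90 x 8 mm (x -38 to 88); post 24 x 44 mm at x = 68 mm, 130 mm high; two 20 mm wide arms. Both bushings: 16 mm tall, outside 21 mm, bore 15 mm, top 4 mm flared to 25 mm outside, 19 mm inside. Lower bushing 50 to 66 mm above the bench, upper 124 to 140 mm.
- upper_mouth (a point): Centre of the upper bushing's top mouth, 140 mm above the bench.
- lower_mouth (a point): Centre of the lower bushing's top mouth, 66 mm above the bench.
- reagent_bottle: Bystander: amber jar 52 mm in diameter, 110 mm tall; origin at the centre of its underside. Leave it where it is.
- beaker: Bystander: glass cup 64 mm across, 70 mm tall; origin at the centre of its underside. Leave it where it is.
- spare_bushing: Bystander: loose brass ring 25 mm in diameter, 16 mm tall, on the bench; origin at the centre of its underside. Leave it where it is.
- spanner: Bystander: open-ended spanner lying on the bench. Leave it where it is.
- dish: Bystander: flat glass dish 90 mm across, 16 mm tall; origin at the centre of its underside. Leave it where it is.
- weight: Bystander: steel cylinder 36 mm in diameter, 30 mm tall; origin at the centre of its underside. Leave it where it is.
Things that resemble listed ones, but are neither listed nor needed, are in the scene too. Leave any green or orange look-alike of the bracket alone.

How it is judged:
By the outcome, as a careful person would: the job done as asked, in the order asked, and still so for the second after the job is handed in, while the arm keeps its last pose, push and grip.
It also fails if it takes over 67 s, if anything falls off the work surface, if the arm or the gripper's body presses on something with over 40 N, if the wrist force passes 120 N, or if a joint passes its speed limit or range.

ROBOT

A 6-joint arm with a two-finger parallel gripper is mounted at the origin on the work surface. World frame = base frame: x ahead of the robot, y to its left, z up, the work surface at z = 0. Lengths are in m, angles in degrees, forces in N, time in s.
With the tool pointing down it reaches from about 0.15 to 0.775 m from the base axis. Payload 6.1 kg.
Tool frame: the origin (TCP) lies midway between the tips of the shut fingers; the grasp point (between the pads) lies 19 mm behind it; z points along the fingers, y is the direction in which the jaws open and shut (so a half turn about z gives the same grasp; the last joint's range is limited). The gripper opens to 85 mm and grips with 20 to 120 N. Pads are 22 mm wide; open, the fingers measure 114 mm over their backs; the gripper's body (76 mm by 85 mm) begins 54 mm behind the grasp point. The pads swing forward as they close: fully open they stand 13 mm farther back than shut.
Start: joints at [64.171, 7.208, -2.269, 80.523, 0, 90], TCP at [0.229, 0.473, 0.231] pointing down, gripper open.
Joint ranges: [-155.77, 155.77], [-54.66, 111.73], [-72.52, 77.12], [-102.08, 115.82], [-83.92, 84.16], [-180, 180]. Speed limits (degrees/s): [136.94, 136.94, 172.46, 180, 180, 180].

INTERFACE

Orientations are given as a 3x3 rotation matrix whose columns are the frame's x, y, z axes.
In Python, from workcell import manip, jaws, planner, vision gives the robot as it stands. Calls block until the motion is done:
- manip.move_to(position, orientation): joint-space move of the TCP to a pose.
- manip.move_straight(position, rot=None, vel=0.15, contact_N=None): straight line of the TCP; rot=None keeps the orientation; vel is the mean speed in m/s. With contact_N (N) it stops when the force on the tool has changed by that much, and returns True; else False.
- manip.goto_joints(angles): joint-space move.
- jaws.command_gripper(opening, grasp_force=None): finger opening in m; grasp_force is the grip in N (None keeps the last); returns when the fingers have stopped.
- manip.pause(seconds).
- planner.ik(position, orientation): joint angles nearest the present ones, or None.
- manip.read_state(): the state.
- vision.camera(name): name is "scene" or "top" or "wrist"; returns a dict with "image" (400x640x3 uint8, blue, green, red), "K" (3x3 intrinsics, pixels), "world_from_camera" (4x4, takes a point from camera to world coordinates). Camera axes: x right, y up, looking along -z (the intrinsics and any distortion apply to the point x, -y, -z); pixel columns grow to the right and rows downward; lengths in m; the calibration is good to about 2 mm. A picture is of the moment at which its call begins. There is no depth.
A pose or a line that the arm cannot do raises manip.PlanningError and nothing moves.
- manip.hand_in(): hands the job in, once; it reports no verdict.
Trained networks look in a picture, given as the dict that the camera call returned (one of the last four; its "shot" number tells which), for a name from the list of things; names that differ only in an ending like _2 or _b are one class to them, and where a whole thing is asked for, a point or a joint stands for the part that bears it (a point fixed in the world has none). Each returns a list of dicts, best first, with "confidence" (0 to 1); they miss things now and then, are a little off and sometimes report something else, mostly with a low value. They report only what shows in the picture. A call takes as long as a camera call. They do not tell look-alikes from the thing itself.
- vision.masks_of(picture, query): "mask" (400x640 bool, what is visible of it) and "xy" ([column, row] in pixels, amid what is visible of it).
The state is a dict: "time_s": time; "joint_pos": joint angles; "joint_vel": joint speeds; "joint_torque": joint torques, N m; "position": TCP position; "tool_rot": TCP orientation; "force": force on the tool from outside, world axes, zero at the start; "ft_torque": the same for the moment, N m; "finger_gap": finger opening in m.
Only numpy, scipy, OpenCV 4.12 (cv2) and the standard library are available. Lean on these libraries where they do the work, as an engineer would, in place of code of your own. Each camera call takes 0.05 s, during which the arm holds its last target. There are 200 camera calls.

## Working session

There is one attempt and no reset: what is moved stays moved. The work goes in short steps, each a Python script; the robot and the scene stay as the last script left them, time stands still between calls to the robot, and variables do not carry over. Pictures are saved under pics/ and viewed, about 8 in all and at most 12, crops included, and the job is handed in when it is done.

```bash
ls; mkdir -p pics; python3 - <<'E'
from workcell import manip, jaws, planner, vision
import cv2
for n in ("scene","top"):
    p=vision.camera(n); cv2.imwrite(f"pics/{n}0.png",p["image"]); print(n,p["K"].tolist(),p["world_from_camera"].round(3).tolist(),[k for k in p])
    for q in ("stray_rod","long_rod","short_rack","long_rack","bracket"):
        print(q,[(round(d["confidence"],2),[round(float(v)) for v in d["xy"]],int(d["mask"].sum())) for d in vision.masks_of(p,q)])
print(manip.read_state())
E
```

```text
pics
scene [[367.55265632550584, 0.0, 317.362715528249], [0.0, 367.55265632550584, 201.4769651331303], [0.0, 0.0, 1.0]] [[-0.246, -0.729, 0.639, 1.002], [0.969, -0.197, 0.149, 0.194], [0.018, 0.656, 0.755, 0.708], [0.0, 0.0, 0.0, 1.0]] ['image', 'K', 'world_from_camera', 'shot']
stray_rod [(0.86, [393, 235], 340)]
long_rod [(0.79, [251, 172], 419)]
short_rack [(0.89, [189, 238], 2823)]
long_rack [(0.66, [234, 201], 2404), (0.43, [395, 233], 302)]
bracket [(0.78, [378, 280], 2610), (0.69, [384, 199], 2012), (0.66, [423, 158], 1611)]
top [[392.81253085821464, 0.0, 324.2063197167314], [0.0, 392.81253085821464, 202.3726863720559], [0.0, 0.0, 1.0]] [[0.017, 0.995, -0.099, 0.352], [-1.0, 0.017, 0.004, 0.096], [0.006, 0.099, 0.995, 1.192], [0.0, 0.0, 0.0, 1.0]] ['image', 'K', 'world_from_camera', 'shot']
stray_rod []
long_rod [(0.59, [392, 200], 124)]
short_rack [(0.61, [418, 164], 1248)]
long_rack [(0.96, [403, 202], 1323), (0.29, [349, 215], 293)]
bracket [(0.8, [282, 157], 1242), (0.75, [253, 291], 1328), (0.68, [284, 235], 1259)]
{'time_s': 0.6, 'joint_pos': array([ 6.41716409e+01,  7.20619991e+00, -2.26727762e+00,  8.05243160e+01,
       -7.83424144e-04,  9.00003848e+01]), 'joint_vel': array([ 0.00889388, -0.02957988,  0.03527075,  0.10215351, -0.03176236,
       -0.02886437]), 'joint_torque': array([-4.81647498e-05, -4.35429955e+01,  3.52945697e+01,  1.05180727e-03,
       -3.55716327e-05, -2.16419075e-06]), 'position': array([0.22872852, 0.47254136, 0.23132235]), 'tool_rot': array([[-9.00100313e-01,  4.35682711e-01,  2.90853865e-05],
       [ 4.35682712e-01,  9.00100313e-01,  2.87059667e-05],
       [-1.36730721e-05,  3.85102497e-05, -9.99999999e-01]]), 'force': array([ 0.30252373, -0.51447809, -0.14362423]), 'ft_torque': array([ 0.00445335, -0.01259746,  0.01831917]), 'finger_gap': 0.085263125573606}
```

View pics/scene0.png

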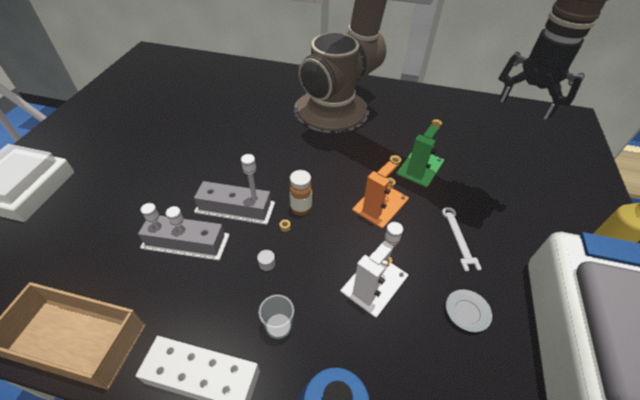

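View pics/top0.png

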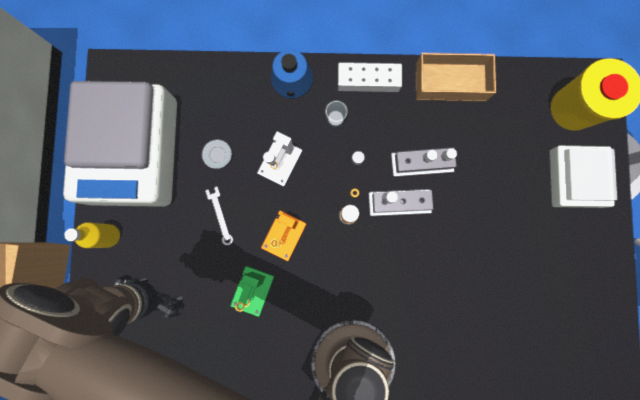

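The scene view shows the white/aluminium bracket with the stray knob at (394,232). The short rack has rods at (150,212) and (175,215), with its empty socket at about (205,235). The long rod's knob is at (249,160). In the top view, the stray knob is at about (270,157), the empty socket at about (405,162) and the long knob at (392,198). Next I'll get rough positions from the known heights.

```bash
cat > h.py <<'E'
from workcell import manip, jaws, planner, vision
import numpy as np, cv2
def ray(p,uv):
    K,T=p["K"],p["world_from_camera"]
    d=np.array([(uv[0]-K[0,2])/K[0,0],-(uv[1]-K[1,2])/K[1,1],-1.])
    return T[:3,3],T[:3,:3]@d
def at_z(p,uv,z):
    o,d=ray(p,uv); return o+d*(z-o[2])/d[2]
def proj(p,X):
    T=p["world_from_camera"]; c=T[:3,:3].T@(np.asarray(X,float)-T[:3,3])
    return p["K"][:2,:2]@np.array([c[0],-c[1]])/-c[2]+p["K"][:2,2]
def down(jaw_deg):
    a=np.radians(jaw_deg); y=np.array([np.cos(a),np.sin(a),0]); z=np.array([0,0,-1.])
    return np.column_stack([np.cross(y,z),y,z])
def snap(n,tag,box=None,s=1):
    p=vision.camera(n); im=p["image"]
    if box: im=im[box[1]:box[3],box[0]:box[2]]
    cv2.imwrite(f"pics/{tag}.png",cv2.resize(im,None,fx=s,fy=s,interpolation=cv2.INTER_CUBIC)); return p
E
python3 - <<'E'
from h import *
s=vision.camera("scene");t=vision.camera("top")
for n,z,us,ut in [("stray",.157,(395,232),(270,157)),("long",.165,(249,160),(392,198)),("sa",.094,(150,212),(451,154)),("sb",.094,(175,215),(432,156)),("free",.05,(207,231),(405,162)),("longrackc",.05,(232,197),(403,197))]:
    print(n,at_z(s,us,z).round(3),at_z(t,ut,z).round(3))
w=vision.camera("wrist"); T=w["world_from_camera"]; st=manip.read_state()
R=st["tool_rot"]; print("cam in tool",(R.T@(T[:3,3]-st["position"])).round(4),(R.T@T[:3,:3]).round(3).tolist(),w["K"].round(1).tolist())
im=[]
for p,b in ((s,(120,130,300,270)),(s,(340,190,440,320)),(t,(240,120,480,225))):
    im.append(cv2.resize(p["image"][b[1]:b[3],b[0]:b[2]],None,fx=2.8 if p is s else 3,fy=2.8 if p is s else 3,interpolation=cv2.INTER_CUBIC))
H=max(im[0].shape[0],im[1].shape[0]); c=np.zeros((H+im[2].shape[0],800,3),np.uint8)
c[:im[0].shape[0],:im[0].shape[1]]=im[0]; w1=min(280,800-im[0].shape[1]); c[:im[1].shape[0],im[0].shape[1]:im[0].shape[1]+w1]=im[1][:,:w1]
c[H:,:im[2].shape[1]]=im[2]; cv2.imwrite("pics/crops.png",cv2.resize(c,(int(800*600/c.shape[0]),600)) if c.shape[0]>600 else c)
E
```

```text
stray [0.57  0.244 0.157] [0.574 0.238 0.157]
long [ 0.465 -0.085  0.165] [ 0.469 -0.087  0.165]
sa [ 0.604 -0.265  0.094] [ 0.606 -0.268  0.094]
sb [ 0.597 -0.21   0.094] [ 0.599 -0.214  0.094]
free [ 0.591 -0.149  0.05 ] [ 0.589 -0.146  0.05 ]
longrackc [ 0.484 -0.135  0.05 ] [ 0.485 -0.14   0.05 ]
cam in tool [ 0.0774 -0.0005 -0.142 ] [[-0.001, 0.953, 0.304], [1.0, 0.001, -0.0], [-0.0, 0.304, -0.953]] [[325.0, 0.0, 319.6], [0.0, 325.0, 204.2], [0.0, 0.0, 1.0]]
```

View pics/crops.png

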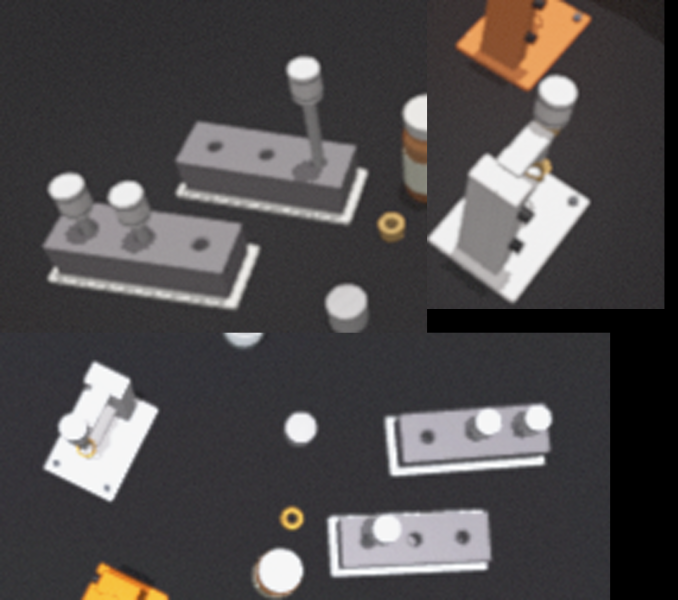

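The two cameras agree to within about 5 mm. I'll hover over the stray rod with the jaws across the bracket arm and use the wrist camera.

```bash
python3 - <<'E'
from h import *
manip.move_to([0.572,0.241,0.29],down(63))
p=snap("wrist","w1")
for d in vision.masks_of(p,"stray_rod")[:2]:
    m=d["mask"].astype(np.uint8); c=max(cv2.findContours(m,0,2)[0],key=cv2.contourArea); print(d["confidence"],d["xy"],m.sum(),cv2.boundingRect(c),cv2.minEnclosingCircle(c))
print(proj(p,[.572,.241,.174]),proj(p,[.586,.241,.174]),manip.read_state()["time_s"],manip.read_state()["joint_pos"].round(1))
E
```

```text
0.73 [321.7, 193.7] 1057 (304, 172, 33, 44) ((319.5, 193.5465087890625), 21.598756790161133)
[319.44136794 199.80195404] [326.98990254 213.98978828] 2.3917 [23.  18.7 19.6 90.9  0.  49.9]
```

View pics/w1.png

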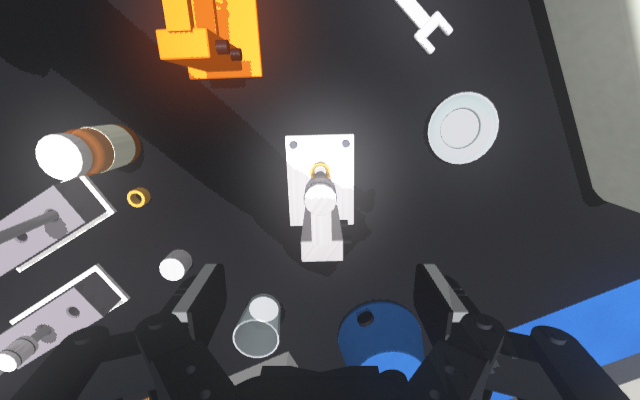

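The wrist view shows the knob top at about (320,199), against a prediction of (319.4,199.8). That confirms the position, and the arm lies exactly across the jaws. Now I'll grasp, lift out and move to look at the free socket.

```bash
python3 - <<'E'
from h import *
jaws.command_gripper(.06)
manip.move_straight([0.572,0.241,0.142],vel=.12,contact_N=8)
print(manip.read_state()["position"])
jaws.command_gripper(.0,40); s=manip.read_state(); print(s["finger_gap"],s["force"])
if .024<s["finger_gap"]<.032:
    manip.move_straight([0.572,0.241,0.262],vel=.08); s=manip.read_state(); print(s["finger_gap"],s["force"],s["time_s"])
    manip.move_to([0.535,-0.15,0.262],down(7))
    p=snap("wrist","w2")
    print(proj(p,[.59,-.15,.05]),proj(p,[.535,-.15,.262-.064]),manip.read_state()["time_s"],manip.read_state()["finger_gap"])
E
```

```text
[0.57246578 0.24119139 0.14290869]
0.026805263036198713 [-0.63836307 -0.32342127  3.95122789]
0.02673637093191651 [ 0.33492655  0.02109214 -0.90236042] 6.1917
[367.8934687  180.34106156] [318.8746797  221.59083321] 7.7 0.027018966074588854
```

View pics/w2.png

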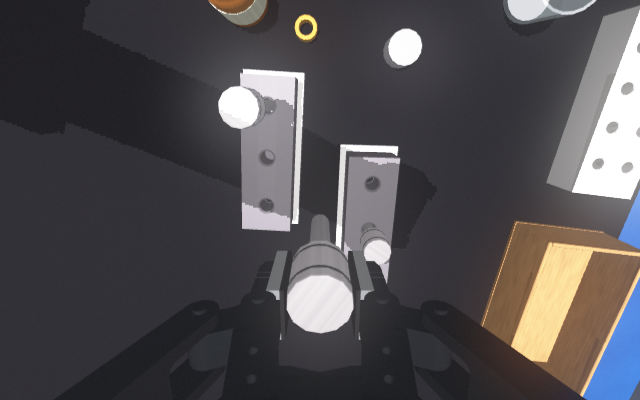

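The gripped rod is centred, with its foot showing at about (320,218) against a predicted 319,222. The free socket is at about (372,183). I'll drop closer and measure it.

```bash
cat > hole.py <<'E'
from h import *
def hole(p,X,r=14,thr=None):
    u,v=proj(p,X); g=cv2.cvtColor(p["image"],6); x0,y0=int(u)-r,int(v)-r
    c=cv2.resize(g[y0:y0+2*r,x0:x0+2*r],None,fx=8,fy=8,interpolation=cv2.INTER_CUBIC)
    t,b=cv2.threshold(c,0,255,cv2.THRESH_BINARY_INV|cv2.THRESH_OTSU)
    out=[]
    for k in cv2.findContours(b,0,2)[0]:
        if cv2.contourArea(k)>1500:
            e=cv2.fitEllipse(cv2.convexHull(k)); uv=((e[0][0]+.5)/8+x0-.5,(e[0][1]+.5)/8+y0-.5)
            out.append((np.round(uv,2),np.round(np.array(e[1])/8,1),at_z(p,uv,X[2]).round(4)))
    return out
E
python3 - <<'E'
from hole import *
p=vision.camera("wrist"); X=at_z(p,(372,183),.05); print(X,hole(p,X))
manip.move_straight([X[0]-.05,X[1],.2],vel=.1)
p=snap("wrist","w3"); u=proj(p,X); print(u,hole(p,X,18))
im=p["image"]; a=im[int(u[1])-50:int(u[1])+50,int(u[0])-50:int(u[0])+50]; b=im[170:270,270:370]
cv2.imwrite("pics/w3c.png",cv2.resize(np.hstack([a,b]),None,fx=4,fy=4,interpolation=cv2.INTER_CUBIC))
s=manip.read_state();print(s["position"],proj(p,s["position"]-[0,0,.065]),s["time_s"])
E
```

```text
[ 0.59512966 -0.15223179  0.05      ] [(array([372.1 , 183.54]), array([14.7, 16.1]), array([ 0.5953, -0.1528,  0.05  ]))]
[372.24542325 194.10387809] [(array([372.39, 194.85]), array([17.9, 19.2]), array([ 0.5954, -0.1529,  0.05  ]))]
[ 0.54545732 -0.1522661   0.20082886] [319.68592743 220.28630428] 8.575
```

View pics/w3c.png

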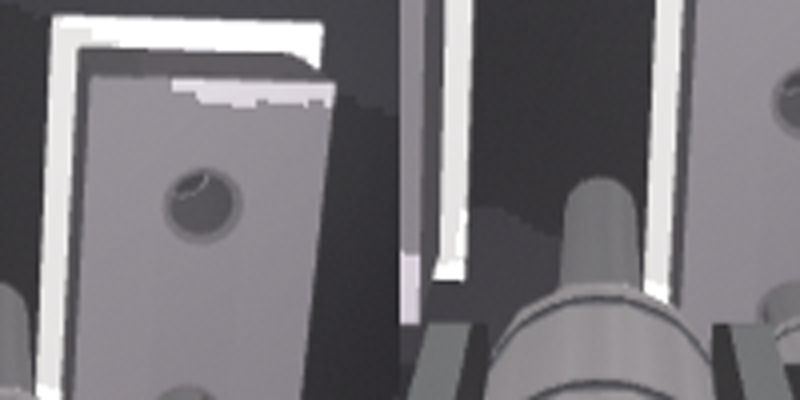

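The socket measures (0.5954,-0.1529), the same at both heights, and the rod foot matches its predicted pixel to within about 1 px. Now inserting with a contact stop.

```bash
python3 - <<'E'
from h import *
x,y=.5954,-.1529
manip.move_straight([x,y,.2],vel=.08); manip.move_straight([x,y,.125],vel=.08)
print(manip.read_state()["force"].round(1))
c=manip.move_straight([x,y,.076],vel=.03,contact_N=6)
s=manip.read_state(); print(c,s["position"].round(4),s["force"].round(1),s["ft_torque"].round(2),s["time_s"])
E
```

```text
[-0.6  0.2 -0.7]
True [ 0.5954 -0.1529  0.0796] [0.1 0.  4.4] [ 0.06  0.08 -0.02] 11.8
```

It's home: the stop came at TCP z 0.0796, and I expected 0.080. Releasing, then hovering over the long rod with the placed rod in view.

```bash
python3 - <<'E'
from h import *
jaws.command_gripper(.06)
manip.move_straight([.5954,-.1529,.2],vel=.12)
manip.move_straight([.5954,-.1529,.31],vel=.2)
manip.move_to([.467,-.0865,.31],down(7))
p=snap("wrist","w4"); s=manip.read_state()
print(proj(p,[.467,-.0865,.177]),proj(p,[.5954,-.1529,.111]),s["position"],s["time_s"])
for d in vision.masks_of(p,"long_rod")[:2]:
    m=d["mask"].astype(np.uint8); c=max(cv2.findContours(m,0,2)[0],key=cv2.contourArea); print(d["confidence"],d["xy"],cv2.boundingRect(c))
E
```

```text
[320.24913881 193.54036003] [424.25220971 246.35470902] [ 0.46708755 -0.08655434  0.30914453] 14.7667
0.7 [327.5, 187.8] (311, 159, 32, 48)
```

View pics/w4.png

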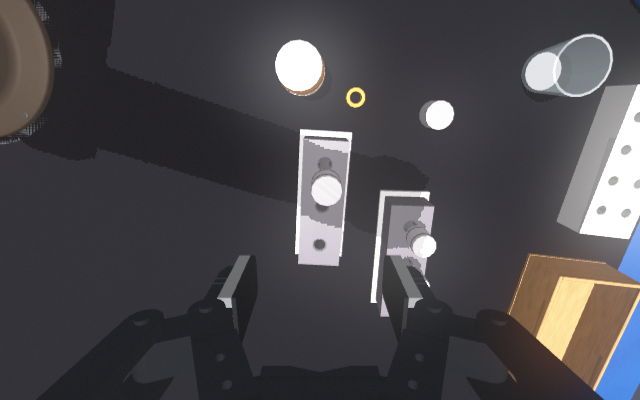

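The placed rod's knob is at (424,246), exactly as predicted. The long rod's knob is at about (327,190), a few mm off centre, so I'll refine, grasp and lift.

```bash
python3 - <<'E'
from h import *
p=vision.camera("wrist"); g=cv2.cvtColor(p["image"],6)[165:215,300:355]
b=(g>215).astype(np.uint8); c=max(cv2.findContours(b,0,2)[0],key=cv2.contourArea); e=cv2.fitEllipse(cv2.convexHull(c)); print(e)
uv=(e[0][0]+300,e[0][1]+165); X=at_z(p,uv,.177); print(uv,X)
assert np.hypot(X[0]-.467,X[1]+.0865)<.012 and 26<max(e[1])<38
manip.move_straight([X[0],X[1],.30],vel=.1)
c=manip.move_straight([X[0],X[1],.146],vel=.12,contact_N=8)
print(c,manip.read_state()["position"])
jaws.command_gripper(0,50); s=manip.read_state(); print(s["finger_gap"],s["force"].round(1))
if not c and .024<s["finger_gap"]<.032:
    manip.move_straight([X[0],X[1],.335],vel=.12)
    o=np.array([np.cos(np.radians(63)),np.sin(np.radians(63))])*.05
    B=np.array([.572,.241]); manip.move_to([*(B-o),.335],down(63))
    p=snap("wrist","w5"); s=manip.read_state(); u=proj(p,[*B,.14]); f=proj(p,s["position"]-[0,0,.131]); print(u,f,s["position"],s["finger_gap"],s["time_s"])
    im=p["image"]; q=lambda w:im[int(w[1])-50:int(w[1])+50,int(w[0])-50:int(w[0])+50]
    cv2.imwrite("pics/w5c.png",cv2.resize(np.hstack([q(u),q(f)]),None,fx=4,fy=4,interpolation=cv2.INTER_CUBIC))
E
```

```text
((25.093690872192383, 24.997419357299805), (29.089542388916016, 30.238195419311523), 92.44831848144531)
(325.0936908721924, 189.9974193572998) [ 0.47182857 -0.08319695  0.177     ]
False [ 0.47231395 -0.08329223  0.14674063]
0.026693039949891695 [-0.1  0.5  4.4]
[367.95662382 176.63699611] [319.71600191 193.93294215] [0.54929433 0.19511773 0.33537262] 0.026469944468622466 19.85
```

View pics/w5c.png

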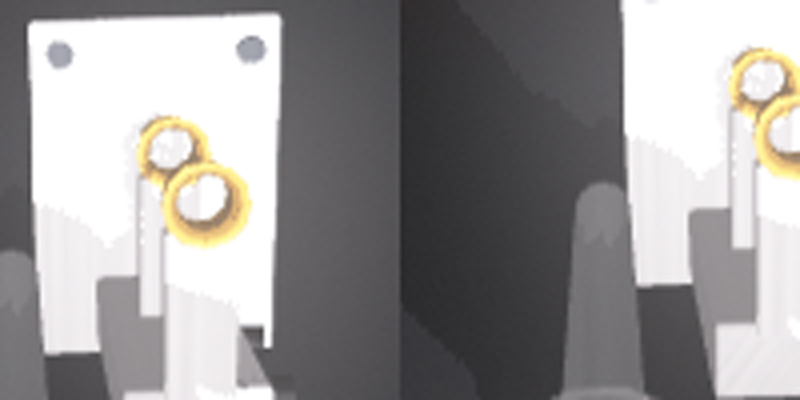

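The upper mouth's ring is centred at about (368.4,176.6), against a prediction of (368.0,176.6). The rod's foot is where it was predicted and is upright. The fit gives a correction of under 0.5 mm, so I'll thread it with contact stops.

```bash
python3 - <<'E'
from h import *
p=vision.camera("wrist"); B=at_z(p,(368.4,176.7),.14)[:2]; print(B)
manip.move_straight([*B,.335],vel=.1); manip.move_straight([*B,.282],vel=.1)
s=manip.read_state(); f0=s["force"]; print(s["position"].round(4),f0.round(1))
for z in (.245,.212,.18,.163):
    c=manip.move_straight([*B,z],vel=.04,contact_N=6); s=manip.read_state()
    print(c,s["position"].round(4),(s["force"]-f0).round(1),s["ft_torque"].round(2),round(s["finger_gap"],4),s["time_s"])
    if c: break
E
```

```text
[0.572486   0.24103785]
[0.5724 0.2408 0.2828] [-0.4  0.5 -1.4]
False [0.5726 0.2411 0.2453] [ 0.6 -0.7  0. ] [-0.05  0.02 -0.02] 0.0268 22.3083
False [0.5726 0.2411 0.2123] [ 0.6  0.3 -0. ] [-0.03  0.03  0.03] 0.0264 23.2833
False [0.5726 0.2411 0.1803] [ 0.9 -0.6  0. ] [ 0.01  0.02 -0.02] 0.0268 24.2333
False [0.5724 0.241  0.1628] [ 0.2 -0.5 -0.7] [-0.04  0.02  0.  ] 0.0269 24.8083
```

It threaded without contact. Last visual check before handing in.

```bash
python3 - <<'E'
from h import *
p=vision.camera("scene"); im=p["image"]; print(proj(p,[.5725,.241,.031]),proj(p,[.5725,.241,.159]))
a=cv2.resize(im[180:320,330:450],(480,560),interpolation=cv2.INTER_CUBIC); b=cv2.resize(im[140:280,120:320],(320,224))
c=np.zeros((560,800,3),np.uint8); c[:,:480]=a; c[:224,480:]=b; cv2.imwrite("pics/end.png",c)
E
```

```text
[382.92651505 267.99167588] [393.4510745  232.15711894]
```

View pics/end.png

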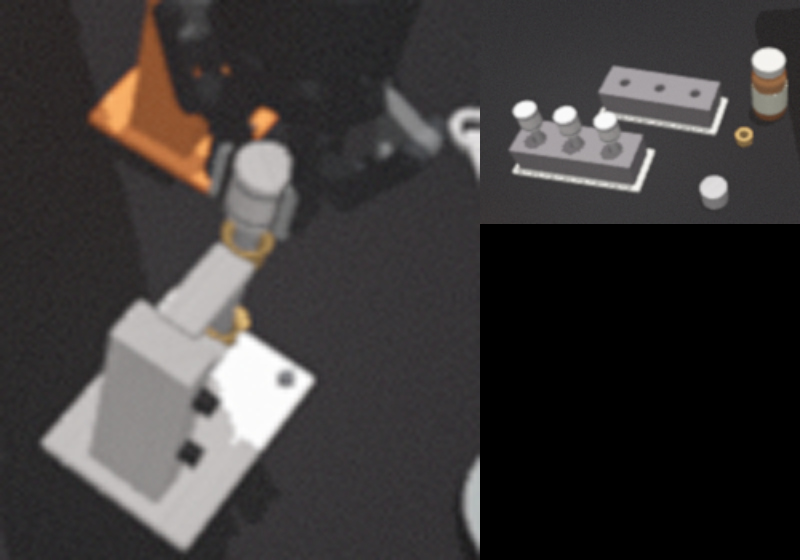

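The knob is held clear above the upper ring, with the shank passing down into the lower bushing. The short rack is full and the long rack is empty.

```bash
python3 - <<'E'
from h import *
manip.pause(.5); s=manip.read_state(); print(s["position"].round(4),s["force"].round(1),s["finger_gap"],abs(s["joint_vel"]).max(),s["time_s"]); print(manip.hand_in())
E
```

```text
[0.5725 0.241  0.1631] [-0.2 -1.2 -1.6] 0.0264282766760889 0.04997051805489178 25.3583
the job is handed in; nothing more can be done
None
```

The job is done and handed in at 25.4 s of the 67 s allowed.

- **Short rod:** I lifted the stray rod out of the upper bushing and stood it in the empty socket of the short rack. Contact came at TCP height 79.6 mm against 80 mm expected for fully home. After I let go, its knob sat at its predicted pixel.
- **Long rod:** I took it from the other rack and threaded it through both bushings without a contact stop; the force change stayed around 1 N. At hand-in it was gripped and still. By the arm's position, the knob is about 19 mm above the upper bushing and the foot about 31 mm above the bench, which is 19 mm below the lower bushing.
- **Not seen directly:** The bracket arm hid the foot in the last picture. That it shows below the lower bushing rests on the arm's position and the contact-free descent.
- **Other checks:** No check failed or disagreed. In the last picture the bottle, loose bushing, weight and the two other short rods looked undisturbed. I did not re-check the beaker, spanner and dish, but the arm never worked close to them.

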